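# Lock the throwing bat onto the potter's wheel

### The job

Lock the square plywood bat to the potter's wheel: draw the steel locking pin, by its blue head, out of the wooden stand and push it into the bat's outer hole until its tip rests on the wheel head. Pressing only lightly, use the pin to turn the bat slowly anticlockwise (seen from above) until the pin drops into the hole hidden in the wheel head, then push it gently fully home, collar flush on the bat, and let go. Never force the pin, and leave the other things where they are.

Things in the scene. Friction and masses are not known exactly. Their poses are not given: they have to be found in the camera images.
- wheel: Potter's wheel, brake on: the head does not turn under light loads. Origin on the table under the spindle axis. Green base 200 x 200 mm; round aluminium head 330 mm across, 22 mm thick, its flat top 60 mm above the table, with a fixed steel spigot 20 mm across and 10 mm tall in its middle. This body's yaw does not tell where the head's pin hole is.
- bat: Square plywood bat 240 x 240 x 12 mm, 0.42 kg, loose, lying flat on the wheel head with its middle hole over the spigot (so it can turn about the spindle). Origin: centre of its underside, on the spindle axis; z up. Its outer hole lies on its -x axis. Turning it by the pin takes about 3 to 8 N sideways; 4 to 8 N of downward push is enough for everything, with contact met slowly (about 5 mm/s).
- bat_hole (a point): Centre of the mouth (upper face) of the bat's outer through hole: 11.6 mm across with a 1.5 mm chamfer, 12 mm deep, 85 mm from the bat's centre.
- wheel_top (a point): Middle of the wheel head's top, on the spindle axis. The head's only pin hole, through, 11.6 mm across with a 1.5 mm chamfer, lies 85 mm from here, hidden under the bat: between 5 and 29 degrees anticlockwise (from above) of where the bat's outer hole is at the start. No reading gives its angle; it must be felt for.
- pin: Locking pin, 60 g, upright in the stand. Origin: centre of its lower end; z towards the head. Steel shank 10 mm across, 30 mm long, its last 5 mm tapering to 6 mm; collar 26 mm across, 30 to 35 mm above the tip; square blue head 18 x 18 mm (sides along its x and y), 35 to 77 mm above the tip. At first its collar rests on the stand; home, its collar rests on the bat, the tip 42 mm above the table.
- pin_tip (a point): Centre of the pin's lower end.
- pin_head (a point): Middle of the pin's blue head, 58 mm above the tip: the place to grip it.
- stand: Fixed wooden stand 60 x 140 x 45 mm (x, y, z), origin under its centre. Two upright holes 13 mm across, 40 mm deep, at y = -36 mm (locking pin) and y = +36 mm (awl) in its own frame.
- awl: Wooden-handled awl standing in the stand's other hole, 68 mm long, handle 22 mm across. Origin at its lower end. Leave alone.
- bowl: Terracotta bowl 110 mm across, 60 mm tall, loose. Origin under its centre. Leave alone.
- cup: Terracotta cup 70 mm across, 85 mm tall, loose. Origin under its centre. Leave alone.
- jar: Blue glaze jar 70 mm across, 100 mm tall, loose. Origin under its centre. Leave alone.
- brush: Brush lying on the table beyond the wheel. Leave alone.
- spatula: Wooden-handled spatula lying on the table beyond the wheel. Leave alone.

How it is judged (in metres and radians):
On the way, in this order (a step that is already met when the one before it is completed fails the run):
1. the pin's tip is down in the bat's outer hole (z of pin_tip in the frame of bat below 0.006 m and horizontal distance between pin_tip and bat_hole below 0.004 m and angle between pin's own z axis and vertical below 0.2 rad), for 0.1 s.
2. with the pin in its hole the bat has been turned (all of step 1 and distance of bat_hole from where it was at the start of the episode above 0.005 m), for 0.1 s.
At the end, for the whole second after the job is handed in: The pin is through the bat and the wheel head, its collar within 2.5 mm of the bat's face, upright (within 7 degrees) in the bat's outer hole; the bat lies flat and centred on the wheel head (within 2 degrees, 5 mm, lifted less than 3 mm); pin and bat are at rest and released (z of pin_tip in the frame of bat below -0.0155 m and horizontal distance between pin_tip and bat_hole below 0.004 m and angle between the z axis of pin and the z axis of bat, either way round below 0.12 rad and angle between bat's own z axis and vertical below 0.04 rad and horizontal distance between bat and wheel below 0.005 m and height (world z) of bat below 0.063 m and linear speed of each of pin, bat below 0.02 m/s and contact force between pin and the fingers below 0.1 N); the robot touches nothing.
It fails at once if the pin is pressed against the wheel head with more than 35 N (contact force between pin and wheel above 35 N).
It fails at once if the pin is pressed against the bat with more than 35 N (contact force between pin and bat above 35 N).
It fails at once if the bat is tipped or lifted off the wheel head (angle between bat's own z axis and vertical above 0.08 rad or height (world z) of bat above 0.068 m).
It fails at once if another thing has been moved by more than 20 mm (distance of any of awl, bowl, cup, jar, brush, spatula from where it was at the start of the episode above 0.02 m).
It also fails if it takes over 67 s, if anything falls off the work surface, if the arm or the gripper's body presses on something with over 40 N, if the wrist force passes 120 N, or if a joint passes its speed limit or range.

### The arm

A 7-joint arm with a two-finger parallel gripper is mounted at the origin on the work surface. World frame = base frame: x ahead of the robot, y to its left, z up, the work surface at z = 0. Lengths are in mm, angles in rad, forces in N, time in s.
With the tool pointing down it reaches from about 400 to 900 mm from the base axis. Payload 5.6 kg.
Tool frame: the origin (TCP) lies midway between the tips of the shut fingers; the grasp point (between the pads) lies 19 mm behind it; x points along the fingers, y is the direction in which the jaws open and shut, and the axes are right-handed (so a half turn about x gives the same grasp; the last joint's range is limited). The gripper opens to 92 mm and grips with 3 to 60 N. Pads are 20 mm wide; open, the fingers measure 128 mm over their backs; the gripper's body (75 mm by 189 mm) begins 69 mm behind the grasp point.
Start: joints at [-1.311, 0.468, -0.012, 1.603, 0.006, 1.071, -0.056], TCP at [193.867, 620.423, 214.592] pointing down, gripper open.
Joint ranges: [-2.53, 2.53], [-0.31, 2.02], [-1.57, 1.55], [0.28, 2.44], [-1.29, 4.43], [0.15, 1.84], [-2.92, 2.92]. Speed limits (rad/s): [2.57, 2.57, 3.14, 3.14, 3.14, 3.14, 3.14].

### API

Orientations are given as a rotation vector (axis times angle).
In Python, from cell import robot, grip, kin, viewer gives the robot as it stands. Calls block until the motion is done:
- robot.movep(position, orientation): joint-space move of the TCP to a pose.
- robot.servo_line(position, feed=150, rotation=None): straight line of the TCP; rotation=None keeps the orientation; feed is the mean speed in mm/s.
- robot.goto_joints(angles): joint-space move.
- grip(opening, newtons=None): opening from 0.0 (shut) to 1.0 (fully open); newtons is the grip in N (None keeps the last); returns when the fingers have stopped.
- robot.hold(seconds).
- kin.ik(position, orientation): joint angles nearest the present ones, or None.
- robot.observe(): the state.
- viewer.read_camera(name): name is "scene" or "top" or "wrist"; returns the picture (400x640x3 uint8, red, green, blue); there is no depth.
- viewer.camera_info(name): a dict with "camera_matrix" (3x3 intrinsics, pixels), "k1" (the pictures are not rectified: a ray, as slopes to the right and down, at radius r is drawn at 1 + k1 r^2 times it, then the intrinsics apply), "R" (3x3) and "t" (3): a world point X has camera coordinates R X + t. Camera axes: x right, y down, z forward; pixel columns grow to the right and rows downward; lengths in mm; the calibration is good to about 2 mm. A picture is of the moment at which its call begins: read the wrist's pose just before it. camera_info takes no time and is no camera call; for the wrist camera it gives the pose at the moment of the call.
A pose or a line that the arm cannot do raises robot.IKError and nothing moves.
- robot.job_done(): hands the job in, once; it reports no verdict.
Trained networks look in the newest picture that a camera, given by its name, has taken for a name from the list of things; names that differ only in an ending like _2 or _b are one class to them, and where a whole thing is asked for, a point or a joint stands for the part that bears it (a point fixed in the world has none). Each returns a list of dicts, best first, with "confidence" (0 to 1); they miss things now and then, are a little off and sometimes report something else, mostly with a low value. They report only what shows in the picture. A call takes as long as a camera call.
- viewer.silhouettes(name, camera): "mask" (400x640 bool, what is visible of it).
- viewer.pinpoint(name, camera): "at" ([x, y, z] in mm, in the coordinates of the camera as it stood for that picture, good to about 4 mm: a listed point, or the origin of a listed thing).
The state is a dict: "t": time; "joints": joint angles; "joint_velocities": joint speeds; "joint_torque": joint torques, N m; "tcp_pos": TCP position; "tcp_rot": TCP orientation; "contact_force": force on the tool from outside, world axes, zero at the start; "wrist_torque": the same for the moment, N m; "grip_width": opening from 0.0 (shut) to 1.0 (fully open).
Only numpy, scipy, OpenCV 4.12 (cv2) and the standard library are available. Lean on these libraries where they do the work, as an engineer would, in place of code of your own. Each camera call takes 0.05 s, during which the arm holds its last target. There are 200 camera calls.

## Working session

There is one attempt and no reset: what is moved stays moved. The work goes in short steps, each a Python script; the robot and the scene stay as the last script left them, time stands still between calls to the robot, and variables do not carry over. Pictures are saved under pics/ and viewed, about 8 in all and at most 12, crops included, and the job is handed in when it is done.

```bash
ls; mkdir -p pics; cat > h.py <<'E'
import numpy as np, cv2
from cell import robot, grip, kin, viewer
def w(p,ci): return np.array(ci["R"]).T@(np.array(p)-np.array(ci["t"]))
def ray(u,v,ci,z):
    K=np.array(ci["camera_matrix"]);k=ci["k1"]
    d=np.array([(u-K[0,2])/K[0,0],(v-K[1,2])/K[1,1]]);r=d.copy()
    for _ in range(20): r=d/(1+k*(r@r))
    R=np.array(ci["R"]);t=np.array(ci["t"]);c=-R.T@t;q=R.T@np.array([*r,1]);return c+q*(z-c[2])/q[2]
def find(n,cam):
    ci=viewer.camera_info(cam)
    return [(np.round(w(d["at"],ci),1).tolist(),round(d["confidence"],2)) for d in viewer.pinpoint(n,cam)][:3]
E
python3 - <<'E'
from h import *
s=robot.observe();print(s)
for c in("top","scene"):
    im=viewer.read_camera(c);cv2.imwrite(f"pics/{c}0.png",im[:,:,::-1])
    for n in("pin_head","pin_tip","bat_hole","wheel_top","bat","stand","awl","jar","cup","bowl"): print(c,n,find(n,c))
    print({k:np.round(v,3).tolist() for k,v in viewer.camera_info(c).items()})
print(robot.observe()["t"])
E
```

```text
pics
{'t': 0.0, 'joints': array([-1.31099523,  0.46838766, -0.01161077,  1.60360248,  0.0059924 ,
        1.07143483, -0.05632155]), 'joint_velocities': array([ 8.31526475e-04,  8.14975814e-04,  8.57062442e-04, -3.21571215e-05,
        3.65073247e-04, -5.18176961e-05,  6.97979936e-04]), 'joint_torque': array([ 7.39891111e-04, -5.20578003e+01, -1.20770180e-02, -2.43741041e+01,
       -5.65669918e-02,  1.71840715e-02,  1.54253403e-04]), 'tcp_pos': array([193.71214395, 619.84792596, 213.6423225 ]), 'tcp_rot': array([ 0.23631372,  1.55784923, -0.23913564]), 'contact_force': array([ 0.45181271,  1.30315959, -0.13903527]), 'wrist_torque': array([-0.03755608, -0.04273348,  0.05198489]), 'grip_width': 1.0018360174733791}
top pin_head [([502.8, -318.4, 71.7], 0.59)]
top pin_tip [([505.7, -317.1, 15.6], 0.61)]
top bat_hole [([496.3, 53.0, 73.9], 0.74), ([461.5, 301.2, 3.2], 0.46), ([578.6, 22.3, 61.6], 0.26)]
top wheel_top [([577.2, 20.9, 59.5], 0.96)]
top bat [([582.3, 23.2, 56.5], 0.81), ([459.1, 305.1, 1.7], 0.63), ([743.3, 196.5, 2.6], 0.53)]
top stand [([498.6, -283.0, 1.6], 0.92)]
top aw
[... 550 characters left out ...]
5, 304.9, 0.7], 0.61), ([491.8, -248.6, 15.3], 0.44)]
scene bat_hole [([505.0, 59.6, 74.4], 0.72)]
scene wheel_top [([578.1, 19.0, 60.0], 0.64)]
scene bat [([574.1, 19.2, 63.4], 0.8)]
scene stand [([498.1, -284.8, 5.7], 0.76), ([688.6, 353.0, 1.5], 0.63)]
scene awl [([490.8, -249.1, 17.6], 0.69)]
scene jar [([686.6, 351.6, 0.1], 0.57)]
scene cup [([688.4, -352.0, 3.9], 0.89)]
scene bowl [([460.3, 302.2, -1.9], 0.91), ([504.7, -320.1, 14.0], 0.72), ([581.1, 16.5, 66.1], 0.27)]
{'camera_matrix': [[382.056, 0.0, 320.448], [0.0, 382.056, 198.526], [0.0, 0.0, 1.0]], 'k1': -0.051, 'R': [[0.72, 0.694, 0.012], [0.531, -0.539, -0.654], [-0.447, 0.477, -0.756]], 't': [-436.86, -278.548, 1194.299]}
1.1
```

```bash
python3 - <<'E'
import cv2
im=cv2.imread("pics/top0.png");cv2.imwrite("pics/top0b.png",cv2.resize(im,None,fx=1.25,fy=1.25))
a=im[60:0,0:0] if 0 else None
import numpy as np
from h import *
ci=viewer.camera_info("top")
def proj(p):
    q=np.array(ci["R"])@p+ci["t"];r=q[:2]/q[2];r=r*(1+ci["k1"]*(r@r));K=np.array(ci["camera_matrix"]);return K[:2,:2]@r+K[:2,2]
c=[]
for p,s in(([504,-319,77],40),([500,56,72],40)):
    u,v=proj(np.array(p,float)).astype(int);print(u,v,"origin",u-s,v-s)
    c.append(cv2.resize(im[v-s:v+s,u-s:u+s],(400,400),interpolation=cv2.INTER_CUBIC))
cv2.imwrite("pics/crop0.png",np.hstack(c))
E
```

```text
457 236 origin 417 196
295 233 origin 255 193
```

View pics/top0b.png

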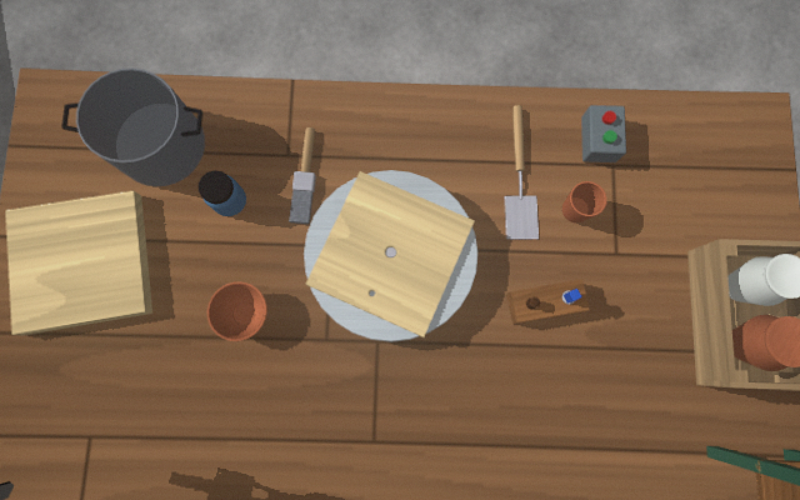

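View pics/crop0.png

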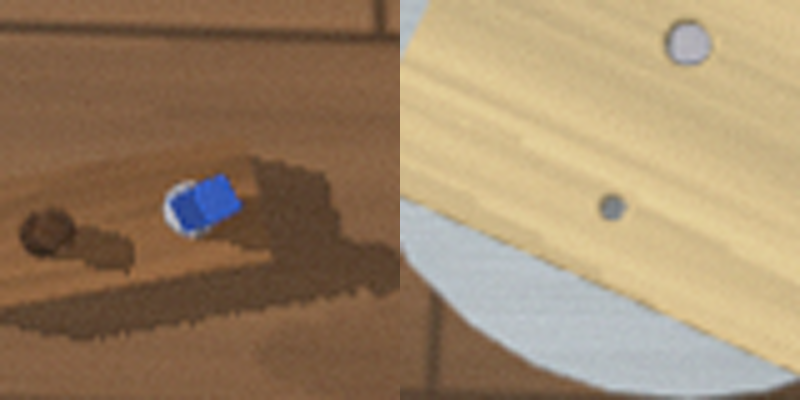

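Top view: the pin's blue head is at about (461,236) in original pixels and the awl to its left. The bat hole is at (297,234) and the spigot at (313,202). Next is a close wrist look over the pin.

```bash
cat >> h.py <<'E'
from scipy.spatial.transform import Rotation as Rn
def rv(deg):  # tool x down, jaw axis y at yaw deg
    a=np.radians(deg);y=np.array([np.cos(a),np.sin(a),0]);x=np.array([0,0,-1.]);return Rn.from_matrix(np.c_[x,y,np.cross(x,y)]).as_rotvec()
E
python3 - <<'E'
from h import *
ci=viewer.camera_info("top")
h=ray(297.2,234.4,ci,72);c=ray(312.6,201.6,ci,70);print("hole",h,"c",c,np.linalg.norm((h-c)[:2]),np.degrees(np.arctan2(*(h-c)[1::-1])));print("head",ray(461,235.8,ci,92))
print("yaw now",Rn.from_rotvec(robot.observe()["tcp_rot"]).as_matrix().round(2).tolist())
for y in(22,-158,-68,112): 
    for p in([504,-319,250],[504,-319,70],[500,40,100]):
        q=kin.ik(p,rv(y));print(y,p,None if q is None else q.round(2))
E
```

```text
hole [499.04119977  51.97667192  72.        ] c [577.65547302  18.92844113  70.        ] 85.27830624431883 157.19886455487503
head [ 504.87481082 -321.97876141   92.        ]
yaw now [[0.0, 0.3, 0.95], [0.0, 0.95, -0.3], [-1.0, 0.0, 0.0]]
22 [504, -319, 250] [-0.08  0.41  0.77  1.74 -0.31  1.12  1.17]
22 [504, -319, 70] [ 0.05  0.63  0.62  1.87 -0.5   0.8   1.32]
22 [500, 40, 100] [-0.54  0.41  0.48  2.08 -0.28  0.72  0.5 ]
-158 [504, -319, 250] [-0.38  0.69  1.35  1.76 -0.7   1.29 -1.62]
-158 [504, -319, 70] [-0.33  1.06  1.33  1.89 -1.13  1.22 -1.34]
-158 [500, 40, 100] [-1.09  0.83  1.35  2.11 -0.97  1.06 -1.99]
-68 [504, -319, 250] [-0.05  0.4   0.74  1.74 -0.3   1.12 -0.41]
-68 [504, -319, 70] [-0.07  0.68  0.79  1.88 -0.64  0.85 -0.14]
-68 [500, 40, 100] [-0.7   0.44  0.69  2.09 -0.41  0.74 -0.94]
112 [504, -319, 250] [-0.26  0.5   1.06  1.75 -0.47  1.17  2.89]
112 [504, -319, 70] [ 0.07  0.62  0.58  1.87 -0.46  0.79  2.86]
112 [500, 40, 100] [-0.36  0.38  0.26  2.07 -0.15  0.71  1.95]
```

```bash
python3 - <<'E'
from h import *
q=robot.observe()["joints"].copy();q[0]=0.52;q[6]=0.9;robot.goto_joints(q)
robot.movep([504,-320,250],rv(22));print(robot.observe()["joints"].round(2),robot.observe()["t"])
robot.hold(.3)
ci=viewer.camera_info("wrist");im=viewer.read_camera("wrist");cv2.imwrite("pics/w1.png",im[:,:,::-1])
for n in("pin_head","pin_tip","stand","awl"):print(n,find(n,"wrist"))
m=viewer.silhouettes("pin_head","wrist")
if m:print(m[0]["confidence"],m[0]["mask"].sum())
hsv=cv2.cvtColor(im,cv2.COLOR_RGB2HSV);b=cv2.inRange(hsv,(105,150,60),(130,255,255))
cs,_=cv2.findContours(b,0,2);k=max(cs,key=cv2.contourArea);print(cv2.boundingRect(k),cv2.contourArea(k))
np.save("w1.npy",np.c_[ci["R"],ci["t"]]);print(np.array(ci["camera_matrix"]).tolist(),ci["k1"],-np.array(ci["R"]).T@ci["t"])
E
```

```text
[ 0.52  0.34 -0.02  1.7   0.01  1.1   0.89] 5.05
pin_head [([505.6, -320.5, 71.0], 0.62)]
pin_tip []
stand [([498.4, -284.8, -3.8], 0.74)]
awl [([489.8, -247.7, 10.5], 0.7), ([501.7, -321.7, 74.3], 0.51)]
0.94 454
(306, 172, 17, 22) 274.5
[[311.150733572342, 0.0, 313.2693061742894], [0.0, 311.150733572342, 200.95925765602715], [0.0, 0.0, 1.0]] -0.03356263128669797 [ 475.95685304 -249.99371493  418.64314814]
```

View pics/w1.png

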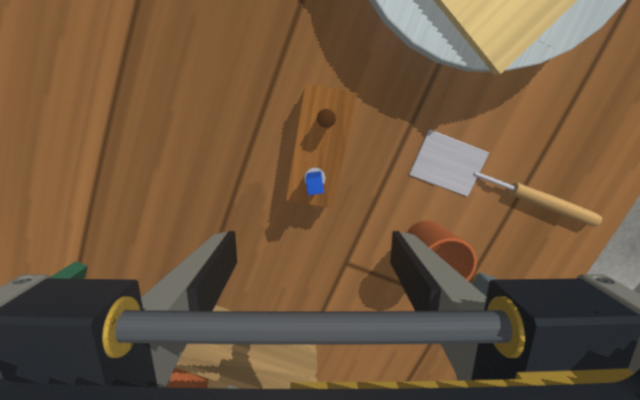

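The wrist view shows the blue head at about (315,183), the awl at (326,118), and the head tilted a few degrees to the jaws. I'll crop it for the yaw.

```bash
python3 - <<'E'
import cv2;im=cv2.imread("pics/w1.png")[160:204,290:340]
cv2.imwrite("pics/w1c.png",cv2.resize(im,None,fx=12,fy=12,interpolation=cv2.INTER_CUBIC))
E
```

```text
(no output)
```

View pics/w1c.png

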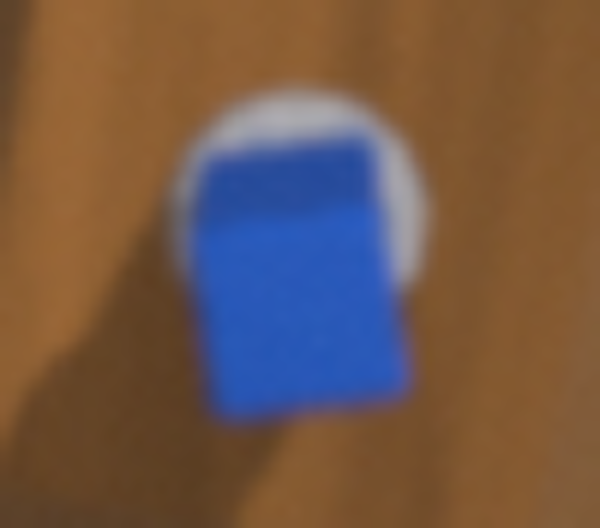

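```bash
python3 - <<'E'
from h import *
M=np.load("w1.npy");c0=viewer.camera_info("wrist");ci=dict(c0,R=M[:,:3],t=M[:,3])
P=np.array([ray(290-.46+a/12,160-.46+b/12,ci,92)[:2] for a,b in((198,235),(385,205),(412,390),(220,420))])
m=P.mean(0);e1=P[1]-P[0]+P[2]-P[3];e2=P[3]-P[0]+P[2]-P[1]
ang=[np.degrees(np.arctan2(e[1],e[0])) for e in(e1,e2)];print(m,ang,np.linalg.norm(e1)/2,np.linalg.norm(e2)/2)
y=(ang[0]+(ang[1]+90))/2 
y=((y-22+45)%90)-45+22;print("yaw",y)
x=(m+np.array([505,-321]))/2 if np.linalg.norm(m-[505,-321])<6 else m
print(x)
# go down
grip(0.5);print(robot.observe()["grip_width"])
robot.movep([*x,150],rv(y));robot.servo_line([*x,58],feed=60);robot.hold(.2)
s=robot.observe();print(s["tcp_pos"],s["contact_force"],s["t"])
im=viewer.read_camera("wrist");cv2.imwrite("pics/w2.png",im[:,:,::-1]);print(find("pin_head","wrist"))
E
```

```text
[ 504.47312945 -317.23536963] [np.float64(31.160532052526758), np.float64(-60.61504113756416)] 17.188527998550782 17.099726021733087
yaw 30.2727454574813
[ 504.73656472 -319.11768481]
0.49736239518103037
[ 504.8858046  -319.19806329   58.25609658] [0.387034   0.46089673 0.78532539] 8.825
[([503.5, -320.5, 74.8], 0.9)]
```

View pics/w2.png

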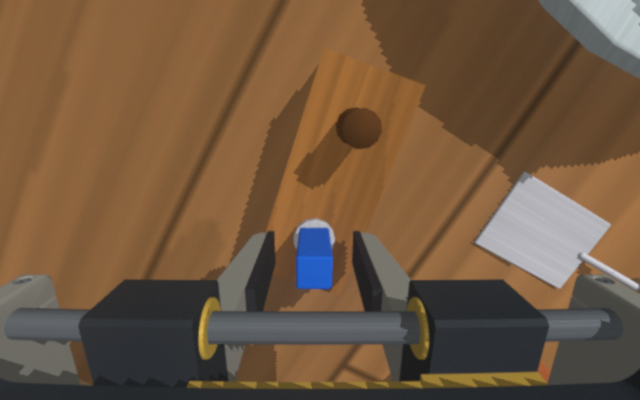

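Jaws straddle the head at (315,260), squarely and centred. Next I grip it, lift, and carry it to above the bat hole.

```bash
python3 - <<'E'
from h import *
grip(0.0,45);robot.hold(.2);s=robot.observe();print(s["grip_width"]*92,s["contact_force"],s["tcp_pos"])
p=s["tcp_pos"]
robot.servo_line([p[0],p[1],125],feed=60);s=robot.observe();print(s["grip_width"]*92,s["contact_force"])
robot.movep([499,20,190],rv(75));robot.movep([499,52,150],rv(75))
robot.hold(.3);s=robot.observe();print(s["tcp_pos"],s["contact_force"],s["wrist_torque"],s["t"],s["joints"].round(2))
for c in("wrist","top","scene"):
    im=viewer.read_camera(c);cv2.imwrite(f"pics/{c}3.png",im[:,:,::-1])
    for n in("pin_tip","pin_head","bat_hole"):print(c,n,find(n,c))
    if c=="wrist":
        ci=viewer.camera_info(c);np.save("w3.npy",np.c_[ci["R"],ci["t"]])
E
```

```text
17.930391685149157 [-0.15188725  0.38985696 -0.18806072] [ 504.74940438 -319.1160368    57.99609584]
17.75260142362506 [ 0.15188713  0.71384988 -0.74774916]
[499.67513736  51.06324844 150.74282591] [ 0.40453504 -0.65475628 -0.70451653] [-0.00143495  0.02457573  0.02271009] 12.8417 [ 0.12  0.33 -0.34  2.    0.15  0.83  1.  ]
wrist pin_tip [([499.4, 51.8, 107.5], 0.8), ([741.5, 202.6, -2.7], 0.43)]
wrist pin_head [([500.5, 51.4, 166.1], 0.67)]
wrist bat_hole [([500.8, 56.0, 72.9], 0.56)]
top pin_tip []
top pin_head []
top bat_hole []
scene pin_tip [([498.0, 51.2, 105.9], 0.62)]
scene pin_head [([502.4, 53.9, 166.7], 0.49)]
scene bat_hole [([501.4, 54.9, 74.0], 0.71)]
```

View pics/wrist3.png

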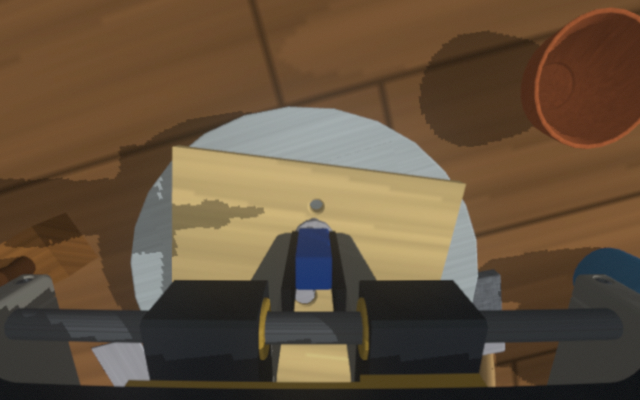

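The pin is held upright at about (314,258), and the hole is visible at (317,205). I'll compute the hole position from that and from the scene picture.

```bash
python3 - <<'E'
from h import *
M=np.load("w3.npy");c0=viewer.camera_info("wrist");ci=dict(c0,R=M[:,:3],t=M[:,3])
im=cv2.imread("pics/wrist3.png");g=cv2.cvtColor(im,cv2.COLOR_BGR2GRAY)
r=g[192:218,300:335];lab=im[192:218,300:335].astype(int);sat=lab.max(2)-lab.min(2)
m=(sat<45).astype(np.uint8);n,l,st,ce=cv2.connectedComponentsWithStats(m);print(st,ce+[300,192])
for u,v in((317,205),):print(ray(u,v,ci,72))
sc=cv2.imread("pics/scene3.png");c=viewer.camera_info("scene")
q=np.array(c["R"])@[500,52,90]+c["t"];K=np.array(c["camera_matrix"]);u,v=(q[:2]/q[2]*K[0,0]+K[:2,2]).astype(int);print(u,v)
cv2.imwrite("pics/s3c.png",cv2.resize(sc[v-40:v+30,u-40:u+40],None,fx=8,fy=8,interpolation=cv2.INTER_CUBIC))
E
```

```text
[[  0   0  35  26 784]
 [ 10   7  13  13 126]] [[317.10331633 204.45663265]
 [316.35714286 204.76984127]]
[496.7733341   55.77167609  72.        ]
304 157
```

View pics/s3c.png

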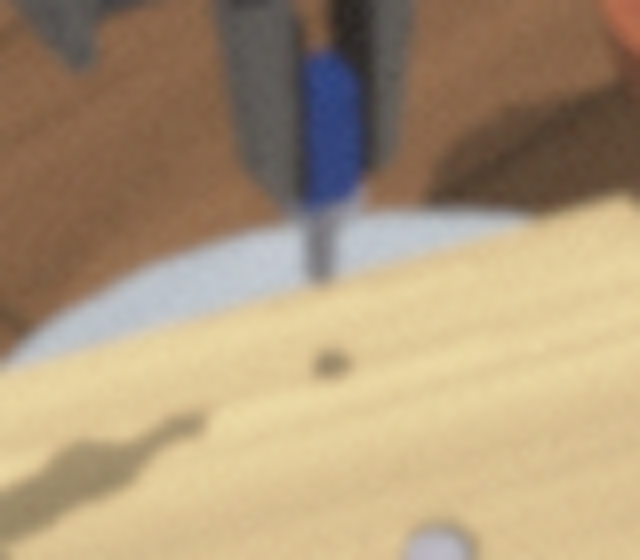

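```bash
python3 - <<'E'
from h import *
c=viewer.camera_info("scene");o=np.array([264-.44,117-.44])
f=lambda a,b,z:ray(*(o+np.array([a,b])/8),c,z)
print("hole",f(331,363,72),"tip",f(318,282,107.7),"spigot",f(441,545,70))
# wrist: pin collar/spigot check
M=np.load("w3.npy");ci=dict(viewer.camera_info("wrist"),R=M[:,:3],t=M[:,3])
print("wrist hole",ray(316.4,204.8,ci,72),"spigot",ray(307,297,ci,70),"headtop ctr",ray(314,272,ci,184.7))
E
```

```text
hole [499.19591753  55.19227837  72.        ] tip [498.5869577   51.23430289 107.7       ] spigot [575.48140459  25.34221775  70.        ]
wrist hole [496.47654769  55.33552886  72.        ] spigot [579.70513863  24.25156512  70.        ] headtop ctr [496.78209046  52.8665291  184.7       ]
```

```bash
cat >> h.py <<'E'
def step(cmd,feed=5):
    robot.servo_line(list(cmd),feed=feed);s=robot.observe();return s["tcp_pos"],s["contact_force"],s["t"],s
E
python3 - <<'E'
from h import *
robot.servo_line([498.8,54.3,119],feed=40);robot.hold(.2)
F0=np.mean([(robot.hold(.05),robot.observe()["contact_force"])[1] for _ in range(5)],0);print("F0",F0,robot.observe()["tcp_pos"],robot.observe()["t"])
np.save("F0.npy",F0)
c=np.array([498.8,54.3,119.])
for i in range(40):
    c[2]-=.5;p,F,t,s=step(c);f=F-F0
    if i%3==0 or np.linalg.norm(f)>2:print(i,c.round(2),p.round(2),f.round(2),round(t,2))
    if np.linalg.norm(f)>5:break
np.save("c.npy",c)
E
```

```text
F0 [ 0.40789368  0.28199811 -0.36557055] [498.84275123  54.30420332 119.07875337] 14.8167
0 [498.8  54.3 118.5] [498.76  54.27 118.46] [-0.23 -0.14 -0.35] 15.07
3 [498.8  54.3 117. ] [498.77  54.28 116.97] [-0.58 -0.4  -0.19] 15.82
6 [498.8  54.3 115.5] [498.79  54.29 115.47] [ 0.1  -0.27 -0.77] 16.57
9 [498.8  54.3 114. ] [498.78  54.3  113.97] [-0.19 -0.8  -0.87] 17.32
12 [498.8  54.3 112.5] [498.78  54.29 112.47] [-0.64 -0.84  0.16] 18.07
15 [498.8  54.3 111. ] [498.74  54.3  110.95] [-0.56 -0.22  0.11] 18.82
18 [498.8  54.3 109.5] [498.93  54.23 109.53] [-0.11 -0.55  0.41] 19.57
21 [498.8  54.3 108. ] [498.89  54.18 108.  ] [ 0.09 -1.65  0.3 ] 20.32
22 [498.8  54.3 107.5] [498.89  54.18 107.52] [ 1.3  -2.42 -0.17] 20.57
23 [498.8  54.3 107. ] [498.9   54.18 107.03] [ 0.74 -3.05 -0.16] 20.82
24 [498.8  54.3 106.5] [498.88  54.19 106.5 ] [ 0.81 -2.65  0.26] 21.07
25 [498.8  54.3 106. ] [498.88  54.2  105.99] [ 1.32 -2.94  1.12] 21.32
26 [498.8  54.3 105.5] [498.88  54.19 105.5 ] [ 2.15 -2.67  0.15] 21.57
27 [498.8  54.3 105. ] [498.9   54.21 105.02] [ 1.07 -2.95  1.79] 21.82
28 [498.8  54.3 104.5] [498.85  54.2  104.49] [ 0.84 -3.78  1.42] 22.07
29 [498.8  54.3 104. ] [498.87  54.23 103.99] [ 1.54 -3.45  0.79] 22.32
30 [498.8  54.3 103.5] [498.86  54.25 103.5 ] [ 1.65 -3.53  1.38] 22.57
31 [498.8  54.3 103. ] [498.83  54.21 102.99] [ 1.44 -3.21  1.22] 22.82
32 [498.8  54.3 102.5] [498.9   54.26 102.81] [ 0.49 -4.39  4.28] 23.07
```

The tip went straight into the hole and rests on the wheel head (TCP z 102.8 gives tip z about 60). Next I turn slowly under a light press.

```bash
python3 - <<'E'
from h import *
F0=np.load("F0.npy");c=np.load("c.npy");C=np.array([577.7,20.6])
d=c[:2]-C;r=np.linalg.norm(d);a=a0=np.arctan2(d[1],d[0]);z=c[2];zc=102.8
print(r,np.degrees(a));i=0
while True:
    i+=1;a+=.8/85
    u=np.array([np.cos(a),np.sin(a)]);tg=np.array([-u[1],u[0]])
    p,F,t,s=step([*(C+r*u),z],6);f=F-F0;fr=f[:2]@u;ft=f[:2]@tg
    if i%4==0 or p[2]<zc-.6:print(i,round(np.degrees(a-a0),1),"z",p[2].round(2),"r",round(r,2),"fr,ft,fz",round(fr,1),round(ft,1),round(f[2],1),round(t,2))
    r+=np.clip(.04*fr,-.15,.15); z+=np.clip(.04*(f[2]-5),-.35,.15)
    z=min(z,p[2]+.1)
    if p[2]<zc-1 or np.degrees(a-a0)>30.5 or np.linalg.norm(f)>18 or t>52: break
np.save("st.npy",[a,r,z,a0])
E
```

```text
85.7956875373116 156.871560390402
4 2.2 z 102.75 r 85.62 fr,ft,fz -0.2 -5.2 5.4 24.2
8 4.3 z 102.79 r 85.58 fr,ft,fz -1.0 -5.0 4.7 25.33
12 6.5 z 102.79 r 85.47 fr,ft,fz -1.6 -7.5 4.4 26.47
16 8.6 z 102.78 r 85.22 fr,ft,fz -1.2 -7.0 5.6 27.6
20 10.8 z 102.81 r 85.1 fr,ft,fz -1.3 -6.5 4.1 28.73
24 12.9 z 102.78 r 84.92 fr,ft,fz -1.4 -6.2 5.1 29.87
28 15.1 z 102.79 r 84.72 fr,ft,fz -1.8 -6.8 5.4 31.0
32 17.3 z 102.78 r 84.5 fr,ft,fz -1.1 -7.2 5.0 32.13
36 19.4 z 102.78 r 84.3 fr,ft,fz -1.4 -7.7 6.0 33.27
40 21.6 z 102.77 r 84.13 fr,ft,fz -1.9 -7.8 5.6 34.4
44 23.7 z 102.69 r 83.9 fr,ft,fz -1.4 -7.7 5.2 35.53
48 25.9 z 102.27 r 83.68 fr,ft,fz -1.6 -6.7 4.6 36.67
50 27.0 z 102.16 r 83.57 fr,ft,fz -1.2 -7.8 4.5 37.23
51 27.5 z 102.07 r 83.52 fr,ft,fz -1.1 -6.7 5.2 37.52
52 28.0 z 101.97 r 83.47 fr,ft,fz -0.5 -7.1 5.5 37.8
53 28.6 z 101.87 r 83.45 fr,ft,fz -1.1 -7.4 5.3 38.08
54 29.1 z 101.86 r 83.41 fr,ft,fz -0.1 -8.5 6.8 38.37
55 29.7 z 101.72 r 83.41 fr,ft,fz -0.5 -9.8 5.0 38.65
```

The pin started sinking slowly from about 24°, with side force up to 10 N. Wall friction is probably holding it, so I'll relax the side load while pressing lightly.

```bash
python3 - <<'E'
from h import *
F0=np.load("F0.npy");a,r,z,a0=np.load("st.npy");C=np.array([577.7,20.6]);p0=None
for i in range(22):
    u=np.array([np.cos(a),np.sin(a)]);tg=np.array([-u[1],u[0]])
    p,F,t,s=step([*(C+r*u),z],6);f=F-F0;fr=f[:2]@u;ft=f[:2]@tg
    print(i,round(np.degrees(a-a0),1),"z",p[2].round(2),"r",round(r,2),"f",round(fr,1),round(ft,1),round(f[2],1),s["wrist_torque"].round(2),round(t,2))
    r+=np.clip(.04*fr,-.15,.15); a+=np.clip(.06*ft,-.3,.3)/85; z=min(z+np.clip(.06*(f[2]-6),-.4,.15),p[2]+.1)
    if np.linalg.norm(f)>18 or p[2]<98: break
np.save("st.npy",[a,r,z,a0])
E
```

```text
0 29.7 z 101.61 r 83.39 f -1.2 -9.8 6.0 [2.58 0.07 0.01] 38.9
1 29.5 z 101.52 r 83.34 f -1.2 -8.7 5.5 [2.45 0.08 0.03] 39.15
2 29.3 z 101.44 r 83.29 f -0.4 -8.0 6.1 [2.33 0.09 0.01] 39.4
3 29.1 z 101.36 r 83.28 f 0.1 -8.4 5.9 [2.06 0.06 0.04] 39.65
4 28.9 z 101.3 r 83.28 f 0.0 -6.6 6.7 [ 2.    0.08 -0.05] 39.9
5 28.6 z 101.26 r 83.28 f -0.0 -5.6 6.0 [ 1.86  0.1  -0.02] 40.15
6 28.4 z 101.2 r 83.28 f -0.8 -6.6 6.8 [1.6  0.06 0.05] 40.4
7 28.2 z 101.08 r 83.25 f -0.5 -5.7 6.2 [1.48 0.03 0.06] 40.65
8 28.0 z 100.96 r 83.23 f -0.6 -5.0 6.7 [ 1.34  0.02 -0.02] 40.9
9 27.8 z 100.78 r 83.21 f 0.4 -4.5 5.5 [ 1.26 -0.03 -0.04] 41.15
10 27.7 z 100.56 r 83.22 f -0.1 -3.9 5.6 [ 1.1  -0.08 -0.03] 41.4
11 27.5 z 100.31 r 83.22 f 0.4 -5.2 4.8 [ 1.3   0.08 -0.04] 41.65
12 27.3 z 100.12 r 83.24 f -0.3 -5.2 6.6 [ 1.29  0.2  -0.01] 41.9
13 27.1 z 99.95 r 83.22 f 0.6 -3.8 5.4 [1.19 0.22 0.01] 42.15
14 26.9 z 99.77 r 83.25 f 0.8 -4.0 4.9 [ 1.05  0.18 -0.01] 42.4
15 26.8 z 99.58 r 83.28 f 1.0 -3.2 5.1 [1.18 0.25 0.05] 42.65
16 26.6 z 99.4 r 83.32 f 1.2 -4.8 5.8 [ 1.11  0.32 -0.02] 42.9
17 26.5 z 99.19 r 83.37 f 1.8 -4.1 5.3 [ 1.11  0.42 -0.01] 43.15
18 26.3 z 99.01 r 83.44 f 2.8 -2.9 4.7 [1.02 0.55 0.01] 43.4
19 26.2 z 98.91 r 83.55 f 2.6 -4.2 5.9 [ 0.99  0.68 -0.06] 43.65
20 26.0 z 98.85 r 83.66 f 1.8 -3.3 5.3 [ 0.86  0.7  -0.02] 43.9
21 25.9 z 98.78 r 83.73 f 4.1 -2.5 4.4 [ 0.62  0.68 -0.06] 44.15
```

```bash
python3 - <<'E'
from h import *
F0=np.load("F0.npy");a,r,z,a0=np.load("st.npy");C=np.array([577.7,20.6])
for i in range(26):
    u=np.array([np.cos(a),np.sin(a)]);tg=np.array([-u[1],u[0]])
    p,F,t,s=step([*(C+r*u),z],6);f=F-F0;fr=f[:2]@u;ft=f[:2]@tg
    print(i,round(np.degrees(a-a0),1),"z",p[2].round(2),"r",round(r,2),"f",round(fr,1),round(ft,1),round(f[2],1),s["wrist_torque"].round(2),round(t,2))
    r+=np.clip(.1*fr,-.4,.4); a+=np.clip(.08*ft,-.3,.3)/85; z=min(z+np.clip(.12*(f[2]-7),-.8,.15),p[2]+.1)
    if np.linalg.norm(f)>20 or p[2]<85.3: break
    if i>10 and p[2]>98:break
np.save("st.npy",[a,r,z,a0])
E
```

```text
0 25.8 z 98.72 r 83.88 f 2.4 -2.2 2.9 [ 0.53  0.61 -0.03] 44.4
1 25.7 z 98.32 r 84.11 f 1.6 -1.5 2.1 [0.46 0.38 0.02] 44.65
2 25.6 z 97.78 r 84.27 f 0.2 -1.0 1.9 [ 0.4   0.19 -0.07] 44.9
3 25.5 z 97.04 r 84.3 f 1.3 -2.2 0.9 [ 0.4   0.14 -0.03] 45.15
4 25.4 z 96.47 r 84.43 f 0.9 -0.0 2.0 [ 0.28  0.15 -0.01] 45.42
5 25.4 z 95.94 r 84.52 f 0.8 -1.2 2.7 [0.14 0.14 0.04] 45.67
6 25.3 z 95.45 r 84.59 f 0.6 -0.4 4.8 [-0.03  0.15 -0.01] 45.92
7 25.3 z 95.19 r 84.65 f 0.8 0.6 5.2 [-0.07  0.11  0.05] 46.17
8 25.3 z 94.99 r 84.74 f 0.4 -0.1 5.2 [-0.06  0.08  0.  ] 46.42
9 25.3 z 94.82 r 84.78 f 1.2 -0.1 5.9 [-0.03  0.06  0.01] 46.67
10 25.3 z 94.76 r 84.9 f 1.2 0.7 5.4 [-0.05  0.06 -0.02] 46.92
11 25.4 z 94.59 r 85.02 f -0.4 1.2 6.8 [-0.01  0.06  0.01] 47.17
12 25.4 z 94.58 r 84.97 f 0.1 0.2 5.7 [ 0.02  0.03 -0.03] 47.42
13 25.4 z 94.43 r 84.98 f 1.2 -0.2 6.6 [0.03 0.05 0.02] 47.67
14 25.4 z 94.41 r 85.1 f 1.5 0.6 6.2 [ 0.1   0.01 -0.01] 47.92
15 25.5 z 94.36 r 85.25 f 0.0 -0.0 5.7 [ 0.02 -0.03 -0.02] 48.17
16 25.5 z 94.2 r 85.26 f 1.0 0.7 6.1 [ 0.07 -0.04 -0.07] 48.42
17 25.5 z 94.15 r 85.36 f -0.5 0.0 6.2 [ 0.05 -0.02  0.02] 48.67
18 25.5 z 94.06 r 85.31 f 0.7 -0.6 6.6 [ 0.06 -0.02  0.01] 48.92
19 25.5 z 94.03 r 85.38 f -0.4 0.8 7.6 [ 0.04 -0.05  0.01] 49.17
20 25.5 z 94.06 r 85.34 f 1.3 -0.5 6.6 [ 0.08 -0.05 -0.  ] 49.42
21 25.5 z 94.04 r 85.47 f 1.2 -0.6 6.5 [ 0.06 -0.11 -0.03] 49.67
22 25.4 z 94.04 r 85.59 f -0.2 0.8 7.1 [-0.   -0.19 -0.01] 49.92
23 25.5 z 94.04 r 85.57 f -0.6 -0.0 6.6 [ 0.1  -0.14  0.02] 50.17
24 25.5 z 93.98 r 85.51 f -0.7 0.6 6.7 [ 0.05 -0.07 -0.05] 50.42
25 25.5 z 93.92 r 85.45 f -0.6 -0.1 5.5 [ 0.14 -0.01  0.01] 50.67
```

```bash
python3 - <<'E'
from h import *
s=robot.observe();p=s["tcp_pos"];print(p,s["grip_width"]*92)
o=[]
for c,S in(("scene",8),("wrist",4)):
    im=viewer.read_camera(c);cv2.imwrite(f"pics/{c}4.png",im[:,:,::-1])
    for n in("pin_tip","pin_head","bat_hole","pin"):print(c,n,find(n,c))
    ci=viewer.camera_info(c);q=np.array(ci["R"])@[p[0],p[1],90]+ci["t"];K=np.array(ci["camera_matrix"]);u,v=(q[:2]/q[2]*K[0,0]+K[:2,2]).astype(int)
    print(c,u,v);h=200//S
    o.append(cv2.resize(im[max(v-h,0):max(v-h,0)+2*h,u-h:u+h,::-1],(400,400),interpolation=cv2.INTER_CUBIC))
cv2.imwrite("pics/c4.png",np.hstack(o));print(robot.observe()["t"])
E
```

```text
[493.21199294  17.18010503  93.92474324] 17.896505501794497
scene pin_tip []
scene pin_head [([495.1, 15.9, 110.9], 0.59)]
scene bat_hole [([494.4, 17.8, 77.1], 0.74)]
scene pin [([493.1, 15.8, 50.9], 0.43)]
scene 291 163
wrist pin_tip []
wrist pin_head [([492.4, 15.1, 108.2], 0.66)]
wrist bat_hole [([493.1, 23.0, 68.4], 0.93)]
wrist pin [([492.2, 19.2, 47.1], 0.88)]
wrist 313 245
51.175
```

View pics/c4.png

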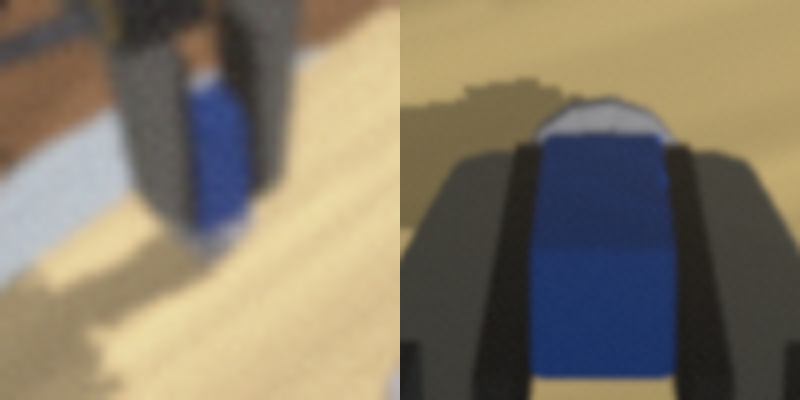

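The pin head is about 109 mm up, so it has not slipped in the grip: the tip is about 9 mm into the head and held by wall friction. I'll release to shed tilt, regrip, then press lightly with a small dither.

```bash
python3 - <<'E'
from h import *
F0=np.load("F0.npy")
grip(0.3);robot.hold(.1);grip(0,40);s=robot.observe();p=s["tcp_pos"];c=p.copy();print(p,s["contact_force"]-F0,s["t"])
for i in range(40):
    d=np.array([np.cos(i*np.pi/2),np.sin(i*np.pi/2),0])*.5
    p,F,t,s=step(c+d,10);f=F-F0
    print(i,p.round(2),f.round(1),round(t,2))
    c[:2]+=np.clip(.06*f[:2],-.3,.3); c[2]=min(c[2]+np.clip(.15*(f[2]-7.5),-.9,.2),p[2]+.1)
    if np.linalg.norm(f)>22 or p[2]<85.2 or t>59: break
np.save("c.npy",c)
E
```

```text
[492.2875215   17.27870865  93.37864632] [-0.43357091  0.80068246 -0.85437044] 51.925
0 [492.4   17.32  93.31] [-1.   0.2  2. ] 52.17
1 [492.41  17.45  92.7 ] [-0.5 -0.9  2.7] 52.43
2 [492.27  17.36  92.07] [-0.4 -1.   3.1] 52.69
3 [492.31  17.3   91.18] [-0.7  2.7  3.4] 52.94
4 [492.47  17.38  90.46] [-1.3  1.5  2.5] 53.19
5 [492.3   17.44  89.83] [-0.5 -1.4  2.8] 53.45
6 [492.12  17.39  89.29] [ 1.8 -0.5  4. ] 53.71
7 [492.2   17.3   88.59] [1.  2.7 4.4] 53.96
8 [492.39  17.38  88.  ] [-1.1  0.4  4.2] 54.21
9 [492.28  17.47  87.65] [ 0.3 -1.2  4.1] 54.46
10 [492.1   17.4   87.23] [ 1.6 -0.3  3.7] 54.71
11 [492.17  17.36  86.49] [0.6 1.8 3. ] 54.96
12 [492.33  17.44  85.65] [-0.5  0.4  2.7] 55.22
13 [492.27  17.49  85.12] [ 1.1 -1.8  3.8] 55.47
```

It went in smoothly. I'll continue until the collar seats, then release and retreat.

```bash
python3 - <<'E'
from h import *
F0=np.load("F0.npy");c=np.load("c.npy")
for i in range(14):
    d=np.array([np.cos(i*np.pi/2),np.sin(i*np.pi/2),0])*.4
    p,F,t,s=step(c+d,10);f=F-F0;print(i,p.round(2),f.round(1),round(t,2))
    if f[2]>8.5 or np.linalg.norm(f)>20 or t>58.5 or p[2]<80.5: break
    c[:2]+=np.clip(.06*f[:2],-.3,.3);c[2]-=.3
grip(0.4);p=robot.observe()["tcp_pos"]
im=viewer.read_camera("wrist");cv2.imwrite("pics/w5.png",im[:,:,::-1])
for n in("pin_head","pin","bat_hole"):print(n,find(n,"wrist"))
robot.servo_line([p[0],p[1],p[2]+4],feed=20);print(robot.observe()["t"],robot.observe()["contact_force"]-F0)
E
```

```text
0 [492.37  17.48  84.38] [-0.3 -0.6  2.6] 55.72
1 [492.29  17.49  84.33] [-0.2 -1.8  3.4] 55.97
2 [492.3   17.48  84.34] [-0.1 -0.6  6.3] 56.22
3 [492.34  17.45  84.32] [-2.4 -1.   9.2] 56.47
pin_head [([494.2, 15.4, 99.8], 0.65)]
pin [([492.1, 13.2, 35.8], 0.79)]
bat_hole []
57.4667 [-1.03221091 -0.96974647  0.13877484]
```

View pics/w5.png

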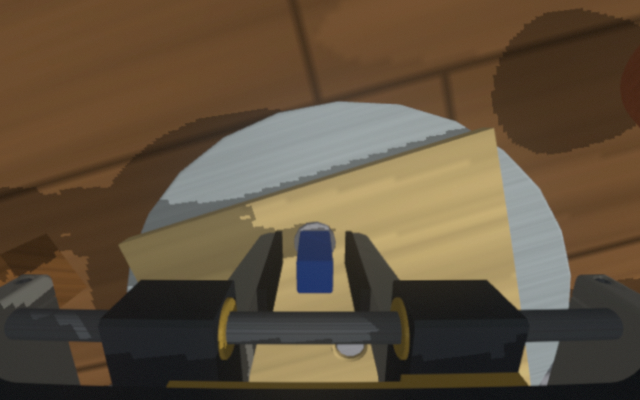

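The z stop is hard at 84.3 mm, against about 85 expected, and the pin head is at about 100 mm, so the collar is seated. The jaws are open and clear. I'll retreat and hand in.

```bash
python3 - <<'E'
from h import *
p=robot.observe()["tcp_pos"];robot.servo_line([p[0],p[1],190],feed=80)
im=viewer.read_camera("wrist");print(find("pin_head","wrist"),find("bat","wrist"),robot.observe()["t"])
robot.job_done()
E
```

```text
[([491.2, 14.1, 101.9], 0.73)] [([571.5, 23.0, 61.3], 0.58)] 59.05
the job is handed in; nothing more can be done
```

The job is handed in at 59.05 s, inside the 67 s limit. I drew the pin out of the stand and lowered it slowly into the bat's hole until its tip rested on the wheel head. Then I turned the bat about 25° anticlockwise with roughly 5 N down and 5–10 N sideways until the pin dropped into the hidden hole.

- **Jam on the way in:** The pin stuck about 9 mm into the wheel head. I opened the jaws briefly to let it straighten, gripped again and pressed with a small dither. It then went in at 2–4 N, and I stopped when it seated at 9 N.
- **Forces:** No reading I printed passed about 12 N.
- **Last checks:** The downward stop was firm at TCP z 84.3 mm, against about 85 expected for home. After release, the networks put the pin head at z 100 to 102 mm (100 expected) and the bat at z 61 (60 expected).
- **Disagreements:** One tip estimate read z 36 mm instead of 42. The last bat estimate was about 6.6 mm from my wheel centre, and I did not check it further. I took both to be network error, because the seating stop and the head height agree. The last wrist view, just before I withdrew, shows the pin upright in the bat and the jaws open and clear of it. I did not view a picture after withdrawing.

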